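Tap the manifold block down onto its parallels

TASK

The aluminium block has ridden up in the vise and the two parallels under it are loose: with the soft-faced mallet tap or press it down, gently and never with bare fingers, until it sits flat on both. Stand the mallet back on its face on the worktop clear of the vise, then with a closed fingertip push lightly endways on the near end of the left parallel and after it of the right one, to feel that neither slides. Leave everything else where it is.

Things in the scene. Friction and masses are not known exactly. Their poses are not given: they have to be found in the camera images.
- vise: Dark grey machine vise, fixed and screwed tight, on a rubber mat 2 to 7 mm thick. Origin under its foot (on the mat), midway between the jaws; z up, x along the jaws (away from the robot), y to the left along the screw (screw and bar lie at -y, out to -170 mm). Above the origin: bed between the jaws 36 mm, jaw tops 74 mm. Jaws 80 mm long in x; foot flange 118 mm in x, 13 mm high.
- block: Aluminium manifold block with three round ports on top, 90 (x) x 46 (y) x 34 (z) mm, gripped between the vise jaws. Origin at the centre of its underside, axes as the vise's when level. It starts 5 to 9 mm too high and tipped up to 0.06 rad about y (one end higher). Seated, its underside is 58 mm and its top 92 mm above the vise's origin, where it stops.
- block_top (a point): Centre of the block's top face, 34 mm above its underside. The jaws hold the block by friction alone: it slides down under about 10 N over its middle (a little more near an end), stays where it is let go and cannot shift sideways. Home, the push needed rises within a millimetre; pressed with 22 to 28 N it stays wedged on the parallels; more than 36 N marks it.
- para_left: Left parallel (at the fixed jaw, vise y = +18 mm): steel bar 130 x 8 x 22 mm on edge on the vise bed under the block, along the vise's x; both ends stick out past block and jaws. Origin at the centre of its underside. Unloaded it slides under 1 to 2 N; with the block wedged down on it, it stands a push of 5 N unmoved. Push it with no more than 15 N.
- para_left_end (a point): Middle of the left parallel's near end face (towards the robot, -x), 11 mm above its underside and 65 mm from its middle.
- para_right: Right parallel (at the moving jaw, vise y = -18 mm), the same bar.
- para_right_end (a point): Middle of the right parallel's near end face, as on the left one.
- mallet: Soft-faced mallet, about 0.42 kg, standing on the lower face of its head: round upright head 42 mm across and 84 mm tall (white face below, steel middle, black face above). Origin at the centre of the lower face; z up. The handle, 17 to 25 mm thick, leaves the head at half height along the mallet's -x and ends 185 mm from the head's axis. Grasp the head across y from above.
- mallet_head (a point): Centre of the mallet's head, 42 mm above its lower face.
- tea_tin: Round green and grey tea tin, 74 x 92 mm; leave alone.
- tea_strainer: Steel mesh tea strainer cup, 82 x 61 mm; leave alone.
- ball_valve: Brass ball valve with a red lever, 115 x 32 x 49 mm; leave alone.
- tape_roll: Roll of white thread tape, 52 x 15 mm; leave alone.
- black_cap: Black bottle cap, 57 x 24 mm; leave alone.
- grey_cap: Grey bottle cap, 69 x 24 mm; leave alone.
- teaspoon: Teaspoon, 132 mm long; leave alone.
- mug: White mug, 95 mm tall; leave alone.

How it is judged:
By the outcome, as a careful person would: the job done as asked, in the order asked, and still so for the second after the job is handed in, with the robot touching nothing.
It also fails if it takes over 72 s, if anything falls off the work surface, if the arm or the gripper's body presses on something with over 40 N, if the wrist force passes 120 N, or if a joint passes its speed limit or range.

ROBOT

A 7-joint arm with a two-finger parallel gripper is mounted at the origin on a cart in front of the work surface, level with it; the furniture and walls round the work are solid. World frame = base frame: x ahead of the robot, y to its left, z up, the work surface at z = 0. Lengths are in m, angles in rad, forces in N, time in s.
With the tool pointing down it reaches from about 0.425 to 0.875 m from the base axis. Payload 4.7 kg.
Tool frame: the origin (TCP) lies on the centre line of the jaws, within the pads' length; the fingertips stand ctrl.tcp_to_tips ahead of it and the grasp point (between the pads) lies 2 mm behind it (ctrl.tcp_to_tips is the distance from the TCP to the fingertips, in m); z points along the fingers, y is the line along which they close (so a half turn about z gives the same grasp; the last joint's range is limited). The gripper opens to 87 mm and grips with 3 to 60 N. Pads are 19 mm wide; open, the fingers measure 117 mm over their backs; the gripper's body (75 mm by 190 mm) begins 51 mm behind the grasp point.
Start: joints at [1.144, 0.321, -0.07, 1.45, 0.023, 1.371, -0.057], TCP at [0.277, -0.588, 0.214] pointing down, gripper open.
Joint ranges: [-2.86, 2.86], [-0.3, 2.09], [-1.38, 1.24], [0.06, 2.45], [-1.56, 4.7], [0.09, 2.05], [-2.69, 2.69]. Speed limits (rad/s): [2.57, 2.57, 3.14, 3.14, 3.14, 3.14, 3.14].

INTERFACE

Orientations are given as a rotation vector (axis times angle).
In Python, from bench import ctrl, optics, close_job gives the robot as it stands.
- The arm moves only by the shell command python3 -m inch 'ROWS' [OPENING] [FORCE]. ROWS is JSON, a list of rows, each a list of 2 entries, a list of its own where there are three numbers: the shift along the tool's x, y, z in mm, then the turn, a rotation vector about the tool's x, y, z in degrees. In form: [[[x, y, z], [ax, ay, az]], ...]. A call has exactly 10 rows; each row shifts and turns the commanded pose from where the row before left it, along the tool's axes as they then stand; what a row does not reach is not made up. A row lasts 1/10 s, in which the tool goes at most 50 mm and 8.59 degrees, less where a joint would pass 70% of its speed; a pose out of reach is approached as far as the arm can. A call is refused whole if a number of a shift passes 50 or a number of a turn 8.59, either way. A call with a gripper value outside its range is refused whole. OPENING is the closure, from 0 (fully open) to 1 (shut), set as the call begins (- or left out, the last holds). The fingers move at their own pace and stop on an object; FORCE is the grip in N (left out, the last holds). Time passes only in rows, so rows that do not move let the fingers close, or fill a call up. It gives the time, the measured TCP pose, the force and the opening at its end, in the units of the state.
- ctrl.get_state(): the state, without advancing time (a new reading comes with each control period).
- optics.get_image(name): name is "scene" or "top" or "wrist"; returns a dict with "image" (480x640x3 uint8, red, green, blue), "fx", "fy", "cx", "cy" (pixels), "dist" ([k1, k2, p1, p2, k3] as OpenCV has them; the pictures are not rectified), "R" (3x3) and "t" (3): a world point X has camera coordinates R X + t; the wrist camera has in their place "hand_eye" (4x4, takes a point from camera to tool coordinates, whose origin is the TCP and whose axes are the flange's). Camera axes: x right, y down, z forward; pixel columns grow to the right and rows downward; lengths in m; the calibration is good to about 2 mm. A picture is of the moment at which its call begins: read the wrist's pose just before it. There is no depth.
- close_job(): hands the job in, once; it reports no verdict.
The state is a dict: "time": time; "joint_positions": joint angles; "qd": joint speeds; "joint_torque": joint torques, N m; "position": TCP position; "tool_rot": TCP orientation; "ft_force": force on the tool from outside, world axes, zero at the start; "torque": the same for the moment, N m; "grip_width": opening from 0.0 (shut) to 1.0 (fully open).
Only numpy, scipy, OpenCV 4.12 (cv2) and the standard library are available. Lean on these libraries where they do the work, as an engineer would, in place of code of your own. Each camera call takes 0.05 s, during which the arm holds its last target. There are 200 camera calls.

## Working session

There is one attempt and no reset: what is moved stays moved. The work goes in short steps, Python scripts to look and compute and a shell command to move; the robot and the scene stay as the last step left them, time stands still between calls to the robot, and variables do not carry over. Pictures are saved under pics/ and viewed, on a budget of 17 in all, crops included, one or two more only if the job needs it, and the job is handed in when it is done.

```bash
ls; mkdir -p pics; python3 - <<'E'
from bench import ctrl, optics
import cv2
s=ctrl.get_state(); print(s, ctrl.tcp_to_tips)
for n in ("scene","top"):
    d=optics.get_image(n); cv2.imwrite(f"pics/{n}0.png",d["image"][:,:,::-1])
    print(n,{k:v for k,v in d.items() if k!="image"})
print(optics.get_image("wrist")["hand_eye"])
E
```

```text
pics
{'time': 0.0, 'joint_positions': array([ 1.14416824,  0.32182991, -0.07007823,  1.45168527,  0.02262002,
        1.3707674 , -0.05690875]), 'qd': array([ 0.00041418, -0.00185588, -0.00083365, -0.00015434,  0.00013828,
       -0.00083083,  0.00015514]), 'joint_torque': array([-1.58591829e-04, -4.91292894e+01, -4.04268745e-01, -3.12525451e+01,
       -6.39376324e-02,  4.37380420e-02,  1.98703301e-04]), 'position': array([ 0.27699175, -0.58740243,  0.21285183]), 'tool_rot': array([-3.06383234e+00, -6.86335623e-01,  8.33966774e-04]), 'ft_force': array([-0.36494423,  0.51599415,  0.65378534]), 'torque': array([ 0.05567777,  0.01957751, -0.04484705]), 'grip_width': 0.999841424363394} 0.017
scene {'fx': 448.6659762912326, 'fy': 448.6659762912326, 'cx': 319.06907914005234, 'cy': 237.4680370733485, 'dist': array([-0.07717258,  0.        ,  0.        ,  0.        ,  0.        ]), 'R': array([[-0.73580178, -0.67679249, -0.02340212],
       [-0.29422694,  0.35062366, -0.88909705],
       [ 0.60993954, -0.64731366, -0.4571201 ]]), 't': array([0.39307526, 0.21797506, 0.89259953])}
top {'fx': 609.1215892037352, 'fy': 609.1215892037352, 'cx': 319.8947499928551, 'cy': 237.87757798076782, 'dist': array([0.00390697, 0.        , 0.        , 0.        , 0.        ]), 'R': array([[ 0.00541183, -0.99989839, -0.01318761],
       [-0.9935812 , -0.00388657, -0.1130544 ],
       [ 0.11299166,  0.01371479, -0.99350128]]), 't': array([0.00817169, 0.53974432, 1.68671419])}
[[ 1.37642410e-03 -9.62546585e-01 -2.71112851e-01  7.31838775e-02]
 [ 9.99998830e-01  1.14381154e-03  1.01599980e-03  8.21086223e-04]
 [-6.67845125e-04 -2.71113932e-01  9.62547032e-01 -1.70501883e-01]
 [ 0.00000000e+00  0.00000000e+00  0.00000000e+00  1.00000000e+00]]
```

View pics/top0.png

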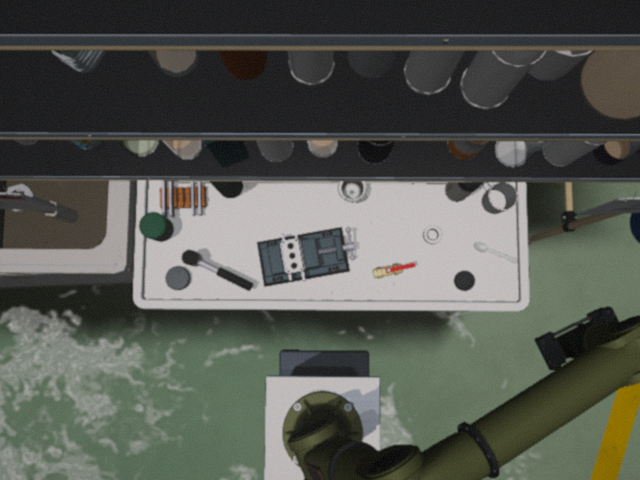

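View pics/scene0.png

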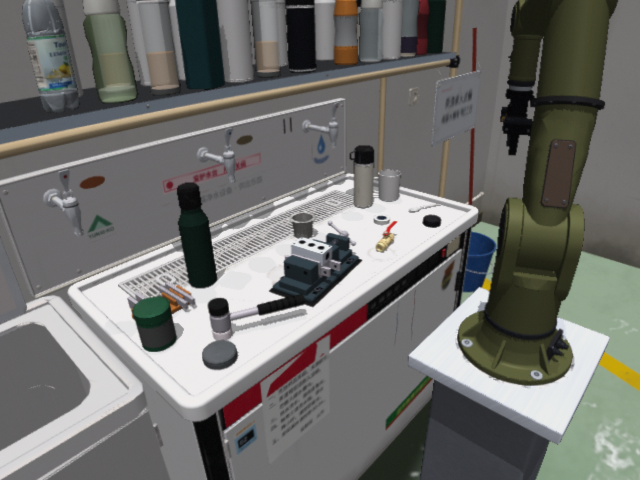

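The top view shows the vise at about (305,256), the mallet head at (190,257) with its handle running to (252,286), and a shelf beyond. I'll enlarge it.

```bash
cat > h.py <<'E'
import numpy as np, cv2
from bench import ctrl, optics
from scipy.spatial.transform import Rotation as Ro
def ray(d,uv,s=None):
    K=np.array([[d["fx"],0,d["cx"]],[0,d["fy"],d["cy"]],[0,0,1]])
    p=cv2.undistortPoints(np.array(uv,float).reshape(-1,1,2),K,d["dist"]).reshape(-1,2)
    v=np.c_[p,np.ones(len(p))]
    if "R" in d: return -d["R"].T@d["t"], v@d["R"]
    T=np.eye(4); T[:3,:3]=Ro.from_rotvec(s["tool_rot"]).as_matrix(); T[:3,3]=s["position"]
    M=T@d["hand_eye"]; return M[:3,3], v@M[:3,:3].T
def atz(d,uv,z,s=None):
    o,v=ray(d,uv,s); z=np.broadcast_to(z,len(v))
    return o+v*((z-o[2])/v[:,2])[:,None]
def proj(d,X,s=None):
    K=np.array([[d["fx"],0,d["cx"]],[0,d["fy"],d["cy"]],[0,0,1]]); X=np.atleast_2d(X).astype(float)
    if "R" in d: R,t=d["R"],d["t"]
    else:
        T=np.eye(4); T[:3,:3]=Ro.from_rotvec(s["tool_rot"]).as_matrix(); T[:3,3]=s["position"]
        M=np.linalg.inv(T@d["hand_eye"]); R,t=M[:3,:3],M[:3,3]
    return cv2.projectPoints(X,cv2.Rodrigues(R)[0],t,K,d["dist"])[0].reshape(-1,2)
E
python3 - <<'E'
import cv2
a=cv2.imread("pics/top0.png")[220:310,140:370]; cv2.imwrite("pics/top0c.png",cv2.resize(a,None,fx=3.4,fy=3.4,interpolation=cv2.INTER_CUBIC))
from h import *
d=optics.get_image("top")
print(atz(d,[(190,257),(252,287),(291,256)],[.084,.042,.1]))
E
```

```text
[[0.47973088 0.36415124 0.084     ]
 [0.40027757 0.19849078 0.042     ]
 [0.48231173 0.08741248 0.1       ]]
```

View pics/top0c.png

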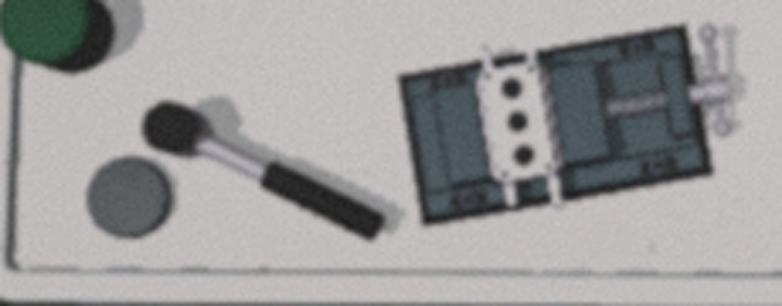

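The crop shows the head top at crop (173,128), the handle end at (378,228) and the ports from (512,88) to (524,155). The near parallel ends are at about (510,205) and (557,200). The grey cap lies beside where the left finger will come down, so I'll grasp high. I'll also check the shelf height.

```bash
cat >> h.py <<'E'
def plan(p,yaw=None,s=None):
    s=s or ctrl.get_state(); R=Ro.from_rotvec(s["tool_rot"]); M=R.as_matrix()
    y0=np.degrees(np.arctan2(M[1,0],M[0,0])); print("t",round(s["time"],2),"pos",np.round(s["position"],4),"yaw",round(y0,1),"zaxis",M[:,2].round(3),"F",s["ft_force"].round(1),"w",round(s["grip_width"],3))
    if yaw is None: yaw=y0
    print("turn about tool z",round(-(yaw-y0),1))
    c,q=np.cos(np.radians(yaw)),np.sin(np.radians(yaw)); D=np.array([[c,q,0],[q,-c,0],[0,0,-1]])
    print("shift after turn (mm)",(D.T@(np.array(p)-s["position"])*1e3).round(1))
E
python3 - <<'E'
from h import *
d=optics.get_image("top"); e=optics.get_image("scene")
f=lambda c:np.array(c)/3.4+[140,220]
P=atz(d,[f((173,128)),f((378,228)),f((512,88)),f((518,121)),f((524,155))],[.084,.042,.1,.1,.1]); print(P.round(4))
v=P[0]-P[1];print(np.degrees(np.arctan2(v[1],v[0])),np.hypot(*v[:2])); v=P[2]-P[4];print(np.degrees(np.arctan2(v[1],v[0])))
# shelf: top-plane through row 178
o,vv=ray(d,[(100,178),(500,178)]); n=np.cross(vv[0],vv[1])
for uv in [(240,75),(240,100),(400,65),(400,80)]:
    o2,w=ray(e,[uv]); k=n@(o-o2)/(n@w[0]); print(uv,(o2+k*w[0]).round(3))
plan([.55,-.2,.28],64.4)
E
```

```text
[[0.478  0.3617 0.084 ]
 [0.4001 0.2008 0.042 ]
 [0.5097 0.0888 0.1   ]
 [0.4834 0.0838 0.1   ]
 [0.4565 0.0787 0.1   ]]
64.17607022994619 0.17875655202608337
10.722535666682234
(240, 75) [0.612 0.148 0.491]
(240, 100) [0.624 0.145 0.437]
(400, 65) [ 0.622 -0.484  0.453]
(400, 80) [ 0.633 -0.504  0.404]
t 0.3 pos [ 0.2772 -0.5877  0.2136] yaw 25.3 zaxis [-0.     0.001 -1.   ] F [ 0.1 -0.4 -0.5] w 0.998
turn about tool z -39.1
shift after turn (mm) [467.5  78.5 -66.4]
```

```bash
python3 -m inch '[[[0,0,0],[0,0,-7.8]],[[0,0,0],[0,0,-7.8]],[[0,0,0],[0,0,-7.8]],[[0,0,0],[0,0,-7.8]],[[0,0,0],[0,0,-7.8]],[[47,-1,0],[0,0,0]],[[47,-1,0],[0,0,0]],[[47,-1,0],[0,0,0]],[[47,-1,0],[0,0,0]],[[47,-1,0],[0,0,0]]]' 0 40
python3 -m inch '[[[47,-1,0],[0,0,0]],[[47,-1,0],[0,0,0]],[[47,-1,0],[0,0,0]],[[47,-1,0],[0,0,0]],[[30,-12,0],[0,0,0]],[[30,-12,0],[0,0,0]],[[30,-12,0],[0,0,0]],[[30,-12,0],[0,0,0]],[[30,-12,0],[0,0,0]],[[30,-12,0],[0,0,0]]]'
python3 -c "
from h import *
plan([.478,.3617,.19],64.2)"
```

```text
time: 1.3
position: [0.3754, -0.3723, 0.2141]
tool_rot: [2.66, 1.67, -0.0]
ft_force: [0.1, -0.5, 0.1]
grip_width: 0.999
time: 2.3
position: [0.4662, -0.0083, 0.2141]
tool_rot: [2.66, 1.67, 0.0]
ft_force: [1.0, -1.0, 0.4]
grip_width: 0.999
t 2.3 pos [ 0.4662 -0.0083  0.2141] yaw 64.3 zaxis [ 0.001 -0.001 -1.   ] F [ 1.  -1.   0.4] w 0.999
turn about tool z 0.1
shift after turn (mm) [ 338.2 -150.4   24.1]
```

```bash
python3 -m inch '[[[17,-7,0],[0,0,0]],[[17,-7,0],[0,0,0]],[[17,-7,0],[0,0,0]],[[17,-7,0],[0,0,0]],[[17,-7,0],[0,0,0]],[[0,0,0],[0,0,0]],[[0,0,0],[0,0,0]],[[0,0,0],[0,0,0]],[[0,0,0],[0,0,0]],[[0,0,0],[0,0,0]]]'
cat > snap.py <<'E'
import sys,pickle
from h import *
n=sys.argv[1]; s=ctrl.get_state(); d=optics.get_image("wrist"); cv2.imwrite(f"pics/{n}.png",d["image"][:,:,::-1]); pickle.dump((s,d),open(n+".pkl","wb"))
E
python3 snap.py w1
python3 -m inch '[[[30,-13,0],[0,0,0]],[[42,-19,0],[0,0,0]],[[42,-19,0],[0,0,0]],[[42,-19,0],[0,0,0]],[[42,-19,0],[0,0,0]],[[30,-14,0],[0,0,0]],[[15,-7,0],[0,0,0]],[[7,-3,0],[0,0,0]],[[0,0,0],[0,0,0]],[[0,0,0],[0,0,0]]]' 
python3 snap.py w2
python3 -c "
from h import *
plan([.478,.3617,.19],64.2)"
```

```text
time: 3.3
position: [0.4717, 0.0813, 0.2139]
tool_rot: [2.661, 1.669, -0.0]
ft_force: [-0.0, -0.0, 0.2]
grip_width: 1.002
time: 4.35
position: [0.479, 0.355, 0.2137]
tool_rot: [2.661, 1.668, -0.001]
ft_force: [-0.8, -0.6, 0.1]
grip_width: 1.002
t 4.4 pos [0.4792 0.3548 0.2138] yaw 64.1 zaxis [ 0.    -0.001 -1.   ] F [ 0.2 -0.1 -0.3] w 0.999
turn about tool z -0.1
shift after turn (mm) [ 5.7 -4.1 23.8]
```

View pics/w1.png

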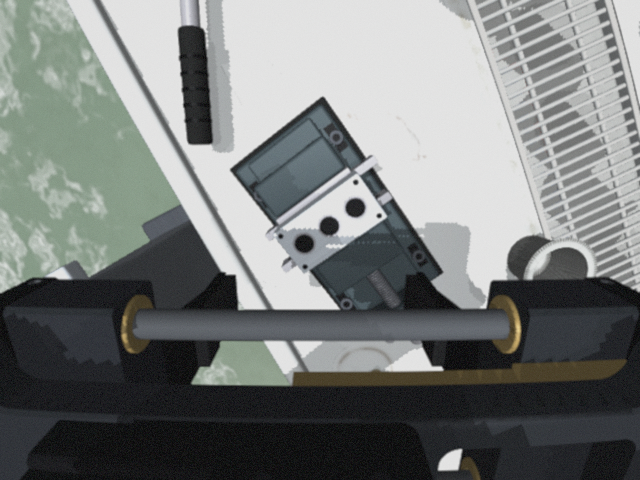

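View pics/w2.png

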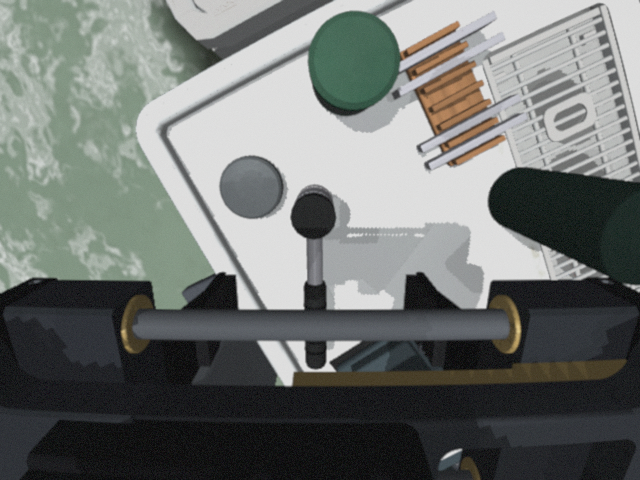

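In w2 the head top is at (313,216) and the handle runs straight down the image to about (316,358). In w1 the ports are at (305,244), (330,226) and (355,207), and the near parallel ends are at about (270,234) and (289,266).

```bash
python3 - <<'E'
from h import *
import pickle
s,d=pickle.load(open("w2.pkl","rb")); m=atz(d,[(313,216),(316,285),(316,356)],[.084,.042,.042],s); print("mallet",m.round(4))
v=m[0]-m[2]; print(np.degrees(np.arctan2(v[1],v[0])), np.hypot(*v[:2]))
plan([m[0,0],m[0,1],.15],np.degrees(np.arctan2(v[1],v[0])))
s,d=pickle.load(open("w1.pkl","rb")); m=atz(d,[(305,244),(330,226),(355,207),(270,233),(289,266),(374,159)],[.104,.104,.104,.063,.063,.063],s); print(m.round(4))
v=m[2]-m[0]; print(np.degrees(np.arctan2(v[1],v[0])))
a=cv2.imread("pics/w1.png")[140:290,220:420]; cv2.imwrite("pics/w1c.png",cv2.resize(a,None,fx=4,fy=4,interpolation=cv2.INTER_CUBIC))
E
```

```text
mallet [[0.4773 0.3662 0.084 ]
 [0.4418 0.2884 0.042 ]
 [0.4024 0.2074 0.042 ]]
64.75235896002819 0.17559946556128816
t 4.4 pos [0.4792 0.3548 0.2138] yaw 64.1 zaxis [ 0.    -0.001 -1.   ] F [ 0.2 -0.1 -0.3] w 0.999
turn about tool z -0.6
shift after turn (mm) [ 9.6 -6.6 63.8]
[[0.4551 0.0772 0.104 ]
 [0.4813 0.0822 0.104 ]
 [0.5071 0.0879 0.104 ]
 [0.4222 0.0919 0.063 ]
 [0.4233 0.0533 0.063 ]
 [0.5421 0.1127 0.063 ]]
11.667664460016148
```

View pics/w1c.png

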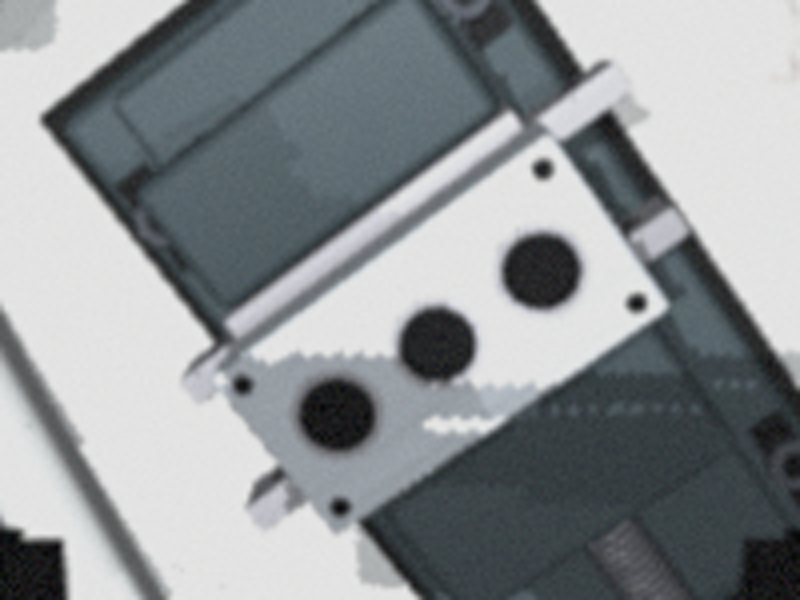

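The crop confirms the block is centred at about (0.481,0.082) with yaw about 11°, and the parallel ends stick out on the near side. Now descending on the mallet.

```bash
python3 -m inch '[[[4.5,-3,15],[0,0,-0.6]],[[4,-3,25],[0,0,0]],[[0,0,25],[0,0,0]],[[0,0,25],[0,0,0]],[[0,0,25],[0,0,0]],[[0,0,20],[0,0,0]],[[0,0,12],[0,0,0]],[[0,0,6],[0,0,0]],[[0,0,3],[0,0,0]],[[0,0,0],[0,0,0]]]' 
python3 snap.py w3
python3 -m inch '[[[0,0,0],[0,0,0]],[[0,0,0],[0,0,0]],[[0,0,0],[0,0,0]],[[0,0,0],[0,0,0]],[[0,0,0],[0,0,0]],[[0,0,0],[0,0,0]],[[0,0,0],[0,0,0]],[[0,0,0],[0,0,0]],[[0,0,0],[0,0,0]],[[0,0,0],[0,0,0]]]' 1 50
python3 -c "
from h import *
plan([.478,.3617,.19])"
```

```text
time: 5.4
position: [0.477, 0.3669, 0.0582]
tool_rot: [2.652, 1.685, 0.001]
ft_force: [0.2, -0.5, 0.1]
grip_width: 1.001
time: 6.45
position: [0.4768, 0.3666, 0.0579]
tool_rot: [2.652, 1.684, -0.0]
ft_force: [0.8, -0.1, 0.1]
grip_width: 0.473
t 6.45 pos [0.4768 0.3666 0.0579] yaw 64.9 zaxis [ 0. -0. -1.] F [ 0.8 -0.1  0.1] w 0.473
turn about tool z -0.0
shift after turn (mm) [  -3.9    3.2 -132.1]
```

```bash
python3 -m inch '[[[0,0,-2],[0,0,0]],[[0,0,-6],[0,0,0]],[[0,0,-15],[0,0,0]],[[0,0,-20],[0,0,0]],[[0,0,-25],[0,0,0]],[[0,0,-25],[0,0,0]],[[0,0,-20],[0,0,0]],[[0,0,-12],[0,0,0]],[[0,0,-5],[0,0,0]],[[0,0,0],[0,0,0]]]' 
python3 snap.py w4
python3 -c "
from h import *
plan([.4813,.0824,.188])"
```

```text
time: 7.45
position: [0.4768, 0.3668, 0.1883]
tool_rot: [2.651, 1.685, 0.001]
ft_force: [0.2, 0.1, -3.4]
grip_width: 0.472
t 7.5 pos [0.4764 0.3664 0.1875] yaw 64.9 zaxis [-0.001 -0.001 -1.   ] F [ 0.2 -1.1 -3.8] w 0.471
turn about tool z -0.0
shift after turn (mm) [-255.1  125.1   -0.5]
```

View pics/w4.png

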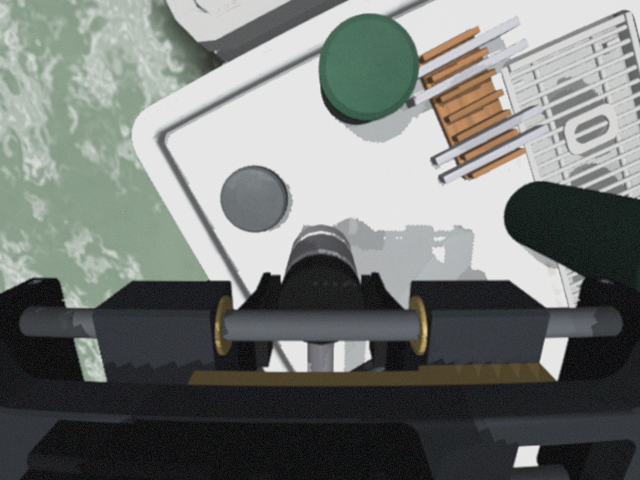

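The mallet is held upright at (320,270) and weighs 3.9 N. Moving over the block.

```bash
python3 -m inch '[[[-12,6,0],[0,0,0]],[[-25,12,0],[0,0,0]],[[-38,19,0],[0,0,0]],[[-40,20,0],[0,0,0]],[[-40,20,0],[0,0,0]],[[-40,19,0],[0,0,0]],[[-33,16,0],[0,0,0]],[[-18,9,0],[0,0,0]],[[-9,4,0],[0,0,0]],[[0,0,0],[0,0,0]]]' 
python3 -c "
from h import *
plan([.4813,.0824,.188])"
```

```text
time: 8.5
position: [0.481, 0.0817, 0.1872]
tool_rot: [-2.653, -1.681, 0.002]
ft_force: [0.1, -0.0, -3.9]
grip_width: 0.468
t 8.5 pos [0.481  0.0817 0.1872] yaw 64.7 zaxis [-0.001 -0.    -1.   ] F [ 0.1 -0.  -3.9] w 0.468
turn about tool z -0.0
shift after turn (mm) [ 0.8 -0.1 -0.8]
```

```bash
python3 -m inch '[[[0,0,3],[0,0,0]],[[0,0,4],[0,0,0]],[[0,0,4],[0,0,0]],[[0,0,3],[0,0,0]],[[0,0,2],[0,0,0]],[[0,0,1],[0,0,0]],[[0,0,0.5],[0,0,0]],[[0,0,0.5],[0,0,0]],[[0,0,0.5],[0,0,0]],[[0,0,0.5],[0,0,0]]]' 
python3 -m inch '[[[0,0,0.5],[0,0,0]],[[0,0,0.5],[0,0,0]],[[0,0,0.5],[0,0,0]],[[0,0,0.5],[0,0,0]],[[0,0,0.5],[0,0,0]],[[0,0,0.5],[0,0,0]],[[0,0,0.5],[0,0,0]],[[0,0,0.5],[0,0,0]],[[0,0,0],[0,0,0]],[[0,0,0],[0,0,0]]]' 
python3 -c "
from h import *
plan([.4813,.0824,.188])"
```

```text
time: 9.5
position: [0.4816, 0.0827, 0.169]
tool_rot: [2.652, 1.684, 0.0]
ft_force: [0.3, 0.4, -2.8]
grip_width: 0.47
time: 10.5
position: [0.4815, 0.0828, 0.1649]
tool_rot: [2.652, 1.685, -0.0]
ft_force: [-0.0, -0.5, -4.2]
grip_width: 0.473
t 10.5 pos [0.4815 0.0828 0.1649] yaw 64.9 zaxis [-0. -0. -1.] F [-0.  -0.5 -4.2] w 0.473
turn about tool z -0.0
shift after turn (mm) [ -0.4  -0.  -23.1]
```

```bash
python3 -m inch '[[[0,0,0.4],[0,0,0]],[[0,0,0.4],[0,0,0]],[[0,0,0.4],[0,0,0]],[[0,0,0.4],[0,0,0]],[[0,0,0.4],[0,0,0]],[[0,0,0.4],[0,0,0]],[[0,0,0.4],[0,0,0]],[[0,0,0.4],[0,0,0]],[[0,0,0],[0,0,0]],[[0,0,0],[0,0,0]]]'
```

```text
time: 11.5
position: [0.4815, 0.0828, 0.1617]
tool_rot: [2.652, 1.685, -0.0]
ft_force: [0.2, -0.5, -3.5]
grip_width: 0.466
```

```bash
python3 -m inch '[[[0,0,0.3],[0,0,0]],[[0,0,0.3],[0,0,0]],[[0,0,0.3],[0,0,0]],[[0,0,0.3],[0,0,0]],[[0,0,0.3],[0,0,0]],[[0,0,0.3],[0,0,0]],[[0,0,0.3],[0,0,0]],[[0,0,0.3],[0,0,0]],[[0,0,0],[0,0,0]],[[0,0,0],[0,0,0]]]'
```

```text
time: 12.5
position: [0.4816, 0.0828, 0.1595]
tool_rot: [2.652, 1.685, -0.0]
ft_force: [-1.4, -0.9, -1.5]
grip_width: 0.473
```

```bash
python3 -m inch '[[[0,0,0.3],[0,0,0]],[[0,0,0.3],[0,0,0]],[[0,0,0.3],[0,0,0]],[[0,0,0.3],[0,0,0]],[[0,0,0.3],[0,0,0]],[[0,0,0],[0,0,0]],[[0,0,0],[0,0,0]],[[0,0,0],[0,0,0]],[[0,0,0],[0,0,0]],[[0,0,0],[0,0,0]]]'; python3 -c "
from h import *
plan([.4813,.0824,.188])"
```

```text
time: 13.5
position: [0.4817, 0.0829, 0.1586]
tool_rot: [2.651, 1.684, 0.0]
ft_force: [-3.3, 0.4, 5.6]
grip_width: 0.47
t 13.5 pos [0.4817 0.0829 0.1586] yaw 64.9 zaxis [ 0. -0. -1.] F [-3.3  0.4  5.6] w 0.47
turn about tool z -0.0
shift after turn (mm) [ -0.6  -0.1 -29.4]
```

```bash
python3 -m inch '[[[0,0,0.3],[0,0,0]],[[0,0,0.3],[0,0,0]],[[0,0,0.3],[0,0,0]],[[0,0,0.3],[0,0,0]],[[0,0,0.3],[0,0,0]],[[0,0,0],[0,0,0]],[[0,0,0],[0,0,0]],[[0,0,0],[0,0,0]],[[0,0,0],[0,0,0]],[[0,0,0],[0,0,0]]]'; python3 -c "
from h import *
plan([.4813,.0824,.188])"
```

```text
time: 14.5
position: [0.4816, 0.0829, 0.1571]
tool_rot: [2.651, 1.684, 0.0]
ft_force: [-4.0, 0.3, 5.8]
grip_width: 0.471
t 14.5 pos [0.4816 0.0829 0.1571] yaw 64.9 zaxis [ 0. -0. -1.] F [-4.   0.3  5.8] w 0.471
turn about tool z -0.0
shift after turn (mm) [ -0.6  -0.1 -30.9]
```

```bash
python3 -m inch '[[[0,0,0.3],[0,0,0]],[[0,0,0.3],[0,0,0]],[[0,0,0.3],[0,0,0]],[[0,0,0.3],[0,0,0]],[[0,0,0.3],[0,0,0]],[[0,0,0.3],[0,0,0]],[[0,0,0],[0,0,0]],[[0,0,0],[0,0,0]],[[0,0,0],[0,0,0]],[[0,0,0],[0,0,0]]]'
```

```text
time: 15.5
position: [0.4817, 0.0829, 0.1553]
tool_rot: [2.651, 1.685, 0.0]
ft_force: [-3.5, 0.4, 5.2]
grip_width: 0.472
```

```bash
python3 -m inch '[[[0,0,0.2],[0,0,0]],[[0,0,0.2],[0,0,0]],[[0,0,0.2],[0,0,0]],[[0,0,0.2],[0,0,0]],[[0,0,0.2],[0,0,0]],[[0,0,0],[0,0,0]],[[0,0,0],[0,0,0]],[[0,0,0],[0,0,0]],[[0,0,0],[0,0,0]],[[0,0,0],[0,0,0]]]'; python3 -c "
from h import *
plan([.4813,.0824,.188])"
```

```text
time: 16.5
position: [0.4818, 0.083, 0.1549]
tool_rot: [2.651, 1.684, 0.0]
ft_force: [-3.6, -0.3, 8.9]
grip_width: 0.469
t 16.5 pos [0.4818 0.083  0.1549] yaw 64.9 zaxis [ 0.001 -0.    -1.   ] F [-3.6 -0.3  8.9] w 0.469
turn about tool z -0.0
shift after turn (mm) [ -0.8  -0.2 -33.1]
```

```bash
python3 -m inch '[[[0,0,0.2],[0,0,0]],[[0,0,0.2],[0,0,0]],[[0,0,0.2],[0,0,0]],[[0,0,0.2],[0,0,0]],[[0,0,0],[0,0,0]],[[0,0,0],[0,0,0]],[[0,0,0],[0,0,0]],[[0,0,0],[0,0,0]],[[0,0,0],[0,0,0]],[[0,0,0],[0,0,0]]]'; python3 -c "
from h import *
plan([.4813,.0824,.188])"
```

```text
time: 17.5
position: [0.4821, 0.083, 0.1542]
tool_rot: [2.651, 1.684, 0.001]
ft_force: [-3.7, -0.8, 8.5]
grip_width: 0.468
t 17.5 pos [0.4821 0.083  0.1542] yaw 64.9 zaxis [ 0.001 -0.    -1.   ] F [-3.7 -0.8  8.5] w 0.468
turn about tool z -0.0
shift after turn (mm) [ -0.9  -0.5 -33.8]
```

```bash
python3 -m inch '[[[0,0,0.2],[0,0,0]],[[0,0,0.2],[0,0,0]],[[0,0,0.2],[0,0,0]],[[0,0,0.2],[0,0,0]],[[0,0,0.2],[0,0,0]],[[0,0,0],[0,0,0]],[[0,0,0],[0,0,0]],[[0,0,0],[0,0,0]],[[0,0,0],[0,0,0]],[[0,0,0],[0,0,0]]]'; python3 -c "
from h import *
plan([.4813,.0824,.188])"
```

```text
time: 18.5
position: [0.4824, 0.0831, 0.1536]
tool_rot: [2.651, 1.684, 0.002]
ft_force: [-2.9, -0.5, 10.7]
grip_width: 0.47
t 18.5 pos [0.4824 0.0831 0.1536] yaw 64.9 zaxis [ 0.002 -0.    -1.   ] F [-2.9 -0.5 10.7] w 0.47
turn about tool z -0.0
shift after turn (mm) [ -1.1  -0.7 -34.4]
```

```bash
python3 -m inch '[[[0,0,0.2],[0,0,0]],[[0,0,0.2],[0,0,0]],[[0,0,0.2],[0,0,0]],[[0,0,0.2],[0,0,0]],[[0,0,0],[0,0,0]],[[0,0,0],[0,0,0]],[[0,0,0],[0,0,0]],[[0,0,0],[0,0,0]],[[0,0,0],[0,0,0]],[[0,0,0],[0,0,0]]]'; python3 -c "
from h import *
plan([.4813,.0824,.188])"
```

```text
time: 19.5
position: [0.4827, 0.0832, 0.1533]
tool_rot: [2.65, 1.684, 0.003]
ft_force: [-4.1, -0.3, 14.0]
grip_width: 0.473
t 19.5 pos [0.4827 0.0832 0.1533] yaw 64.9 zaxis [ 0.002 -0.    -1.   ] F [-4.1 -0.3 14. ] w 0.473
turn about tool z -0.0
shift after turn (mm) [ -1.3  -0.9 -34.7]
```

```bash
python3 -m inch '[[[0,0,0.2],[0,0,0]],[[0,0,0.2],[0,0,0]],[[0,0,0.2],[0,0,0]],[[0,0,0.2],[0,0,0]],[[0,0,0.2],[0,0,0]],[[0,0,0],[0,0,0]],[[0,0,0],[0,0,0]],[[0,0,0],[0,0,0]],[[0,0,0],[0,0,0]],[[0,0,0],[0,0,0]]]'; python3 -c "
from h import *
plan([.4813,.0824,.188])"
```

```text
time: 20.5
position: [0.4828, 0.0832, 0.1531]
tool_rot: [2.65, 1.683, 0.003]
ft_force: [-5.7, -0.9, 19.8]
grip_width: 0.467
t 20.5 pos [0.4828 0.0832 0.1531] yaw 64.8 zaxis [ 0.002 -0.001 -1.   ] F [-5.7 -0.9 19.8] w 0.467
turn about tool z -0.0
shift after turn (mm) [ -1.4  -1.  -34.9]
```

```bash
python3 -m inch '[[[0,0,0.1],[0,0,0]],[[0,0,0.1],[0,0,0]],[[0,0,0.1],[0,0,0]],[[0,0,0],[0,0,0]],[[0,0,0],[0,0,0]],[[0,0,0],[0,0,0]],[[0,0,0],[0,0,0]],[[0,0,0],[0,0,0]],[[0,0,0],[0,0,0]],[[0,0,0],[0,0,0]]]'; python3 -c "
from h import *
s=ctrl.get_state();print(s['torque']);plan([.4813,.0824,.188])"
```

```text
time: 21.5
position: [0.4828, 0.0832, 0.1531]
tool_rot: [2.65, 1.683, 0.003]
ft_force: [-6.8, -1.3, 21.4]
grip_width: 0.472
[-0.09148419  1.87351479  0.04899758]
t 21.5 pos [0.4828 0.0832 0.1531] yaw 64.9 zaxis [ 0.003 -0.001 -1.   ] F [-6.8 -1.3 21.4] w 0.472
turn about tool z -0.0
shift after turn (mm) [ -1.4  -1.  -34.9]
```

```bash
python3 -m inch '[[[0,0,-2],[0,0,0]],[[0,0,-3],[0,0,0]],[[0,0,-5],[0,0,0]],[[0,0,-10],[0,0,0]],[[0,0,-12],[0,0,0]],[[15,-7,-5],[0,0,0]],[[25,-12,0],[0,0,0]],[[30,-15,0],[0,0,0]],[[25,-12,0],[0,0,0]],[[15,-7,0],[0,0,0]]]'
python3 - <<'E'
from h import *
plan([.497,.371,.188])
d=optics.get_image("scene"); cv2.imwrite("pics/s1.png",d["image"][:,:,::-1])
a=d["image"][215:305,265:370,::-1]; b=cv2.imread("pics/scene0.png")[215:305,265:370]
f=lambda a:cv2.resize(a,None,fx=6,fy=6,interpolation=cv2.INTER_CUBIC)[:,:400]
cv2.imwrite("pics/s1c.png",np.hstack([f(b),f(a)]))
E
```

```text
time: 22.5
position: [0.48, 0.2079, 0.1878]
tool_rot: [-2.649, -1.688, -0.003]
ft_force: [-0.3, -0.6, -3.9]
grip_width: 0.476
t 22.5 pos [0.48   0.2079 0.1878] yaw 65.0 zaxis [ 0.001  0.002 -1.   ] F [-0.3 -0.6 -3.9] w 0.476
turn about tool z -0.0
shift after turn (mm) [155.  -53.6  -0.2]
```

View pics/s1c.png

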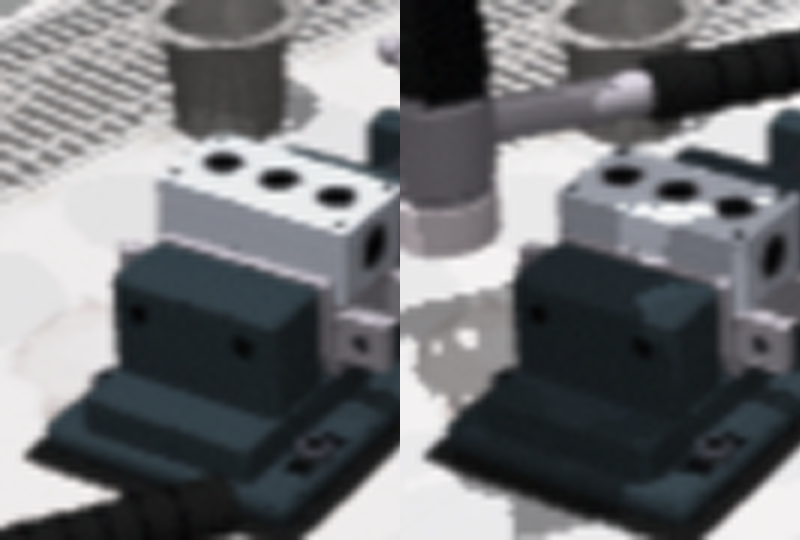

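The left half is before and the right half is after: the block has clearly dropped and now sits about level with the jaw line. I'll quantify the drop from port centroids.

```bash
python3 - <<'E'
from h import *
d=optics.get_image("scene")
def cent(im,guess):
    g=cv2.cvtColor(im,cv2.COLOR_BGR2GRAY).astype(float); out=[]
    for u,v in guess:
        u0,v0=int(round(u)),int(round(v)); w=g[v0-4:v0+5,u0-6:u0+7]; k=np.clip(90-w,0,None)
        yy,xx=np.mgrid[v0-4:v0+5,u0-6:u0+7]; out.append((np.sum(k*xx)/k.sum(),np.sum(k*yy)/k.sum()))
    return np.array(out)
f=lambda c:np.array(c)/6+[265,215]-0.4
A=cent(cv2.imread("pics/scene0.png"),[f(c) for c in [(223,162),(278,180),(336,196)]])
B=cent(cv2.imread("pics/s1.png"),[f(c) for c in [(222,176),(278,190),(336,207)]])
print(A.round(2),B.round(2))
c=np.array([.4813,.0824]);e=np.array([np.cos(np.radians(11.2)),np.sin(np.radians(11.2))])
for h in (.096,.100,.105):
    P=np.array([[*(c+k*e),h] for k in (.0265,0,-.0265)]); print(h,proj(d,P).round(2))
E
```

```text
[[301.79 241.54]
 [310.99 244.45]
 [320.83 247.13]] [[301.92 244.02]
 [311.53 245.65]
 [320.83 248.69]]
0.096 [[302.09 243.19]
 [311.21 245.67]
 [320.54 248.2 ]]
0.1 [[302.02 241.75]
 [311.16 244.21]
 [320.5  246.73]]
0.105 [[301.94 239.94]
 [311.09 242.39]
 [320.46 244.89]]
```

```bash
python3 -m inch '[[[15,-5,0],[0,0,0]],[[25,-9,0],[0,0,0]],[[35,-12,0],[0,0,0]],[[35,-12,0],[0,0,0]],[[25,-9,0],[0,0,0]],[[14,-5,0],[0,0,0]],[[6,-2,0],[0,0,0]],[[0,0,0],[0,0,0]],[[0,0,0],[0,0,0]],[[0,0,0],[0,0,0]]]'
python3 - <<'E'
from h import *
plan([.497,.371,.0585])
d=optics.get_image("scene"); cv2.imwrite("pics/s2.png",d["image"][:,:,::-1])
t=optics.get_image("top"); cv2.imwrite("pics/t2.png",t["image"][:,:,::-1])
f=lambda c:np.array(c)/6+[265,215]-0.4
for n,G in (("scene0",[(223,162),(278,180),(336,196)]),("s1",[(222,176),(278,190),(336,207)]),("s2",[(222,176),(278,190),(336,207)])):
    g=cv2.cvtColor(cv2.imread(f"pics/{n}.png"),cv2.COLOR_BGR2GRAY)
    big=cv2.resize(g[225:265,285:345],None,fx=8,fy=8,interpolation=cv2.INTER_CUBIC); o=[]
    for thr in (60,75,90):
        N,_,st,ce=cv2.connectedComponentsWithStats((big<thr).astype(np.uint8))
        o+=[[tuple((((ce[i]+.5)/8-.5+[285,225])).round(2))+(int(st[i,4]),) for i in range(1,N) if min(np.hypot(*((ce[i]/8+[285,225])-f(c))) for c in G)<2.5]]
    print(n,*o,sep="\n ")
a=cv2.imread("pics/s2.png")[215:305,265:370]; b=cv2.imread("pics/scene0.png")[215:305,265:370]
f=lambda a:cv2.resize(a,None,fx=6,fy=6,interpolation=cv2.INTER_CUBIC)[:,:400]
cv2.imwrite("pics/s2c.png",np.hstack([f(b),f(a)]))
E
```

```text
time: 23.6
position: [0.498, 0.3663, 0.1866]
tool_rot: [2.652, 1.681, -0.001]
ft_force: [-0.1, 0.3, -3.5]
grip_width: 0.471
t 23.6 pos [0.498  0.3663 0.1866] yaw 64.7 zaxis [ 0.    -0.001 -1.   ] F [-0.1  0.3 -3.5] w 0.471
turn about tool z -0.0
shift after turn (mm) [  3.8  -2.9 128.1]
scene0
 [(np.float64(301.74), np.float64(241.63), 522), (np.float64(311.02), np.float64(244.39), 572), (np.float64(320.57), np.float64(247.25), 591)]
 [(np.float64(301.73), np.float64(241.62), 647), (np.float64(311.01), np.float64(244.4), 698), (np.float64(320.58), np.float64(247.27), 715)]
 [(np.float64(301.71), np.float64(241.61), 759), (np.float64(311.03), np.float64(244.42), 829), (np.float64(320.59), np.float64(247.3), 831)]
s1
 [(np.float64(301.5), np.float64(243.85), 790), (np.float64(310.83), np.float64(246.31), 826), (np.float64(320.31), np.float64(249.11), 805)]
 [(np.float64(301.53), np.float64(243.83), 959), (np.float64(310.82), np.float64(246.31), 1007), (np.float64(320.33), np.float64(249.13), 985)]
 [(np.float64(301.54), np.float64(243.82), 1155), (np.float64(310.79), np.float64(246.3), 1189), (np.float64(320.35), np.float64(249.14), 1163)]
s2
 [(np.float64(301.49), np.float64(244.02), 645), (np.float64(310.79), np.float64(246.38), 868), (np.float64(320.28), np.float64(249.09), 872)]
 [(np.float64(301.55), np.float64(244.04), 783), (np.float64(310.8), np.float64(246.39), 1051), (np.float64(320.29), np.float64(249.1), 1076)]
 [(np.float64(301.59), np.float64(244.06), 928), (np.float64(310.79), np.float64(246.39), 1233), (np.float64(320.31), np.float64(249.11), 1269)]
```

View pics/s2c.png

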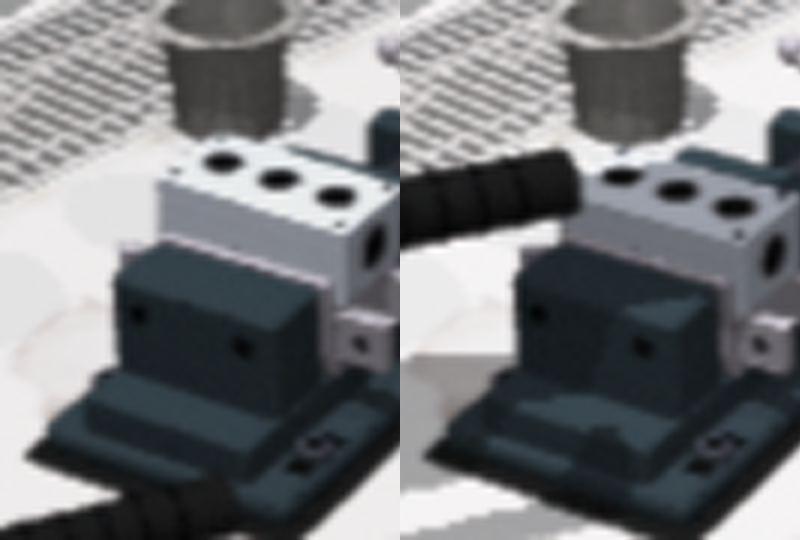

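Port centroids give a drop of about 5–6 mm. The remaining slope (about 0.2 px) is within noise of level, and the press was stiff at 25 N. Now setting the mallet down.

```bash
python3 -m inch '[[[0,0,8],[0,0,0]],[[0,0,18],[0,0,0]],[[0,0,25],[0,0,0]],[[0,0,25],[0,0,0]],[[0,0,22],[0,0,0]],[[0,0,14],[0,0,0]],[[0,0,8],[0,0,0]],[[0,0,4],[0,0,0]],[[0,0,1.5],[0,0,0]],[[0,0,0],[0,0,0]]]'
python3 -m inch '[[[0,0,0.4],[0,0,0]],[[0,0,0.4],[0,0,0]],[[0,0,0.4],[0,0,0]],[[0,0,0.4],[0,0,0]],[[0,0,0.4],[0,0,0]],[[0,0,0.4],[0,0,0]],[[0,0,0],[0,0,0]],[[0,0,0],[0,0,0]],[[0,0,0],[0,0,0]],[[0,0,0],[0,0,0]]]'
```

```text
time: 24.7
position: [0.4976, 0.3685, 0.0618]
tool_rot: [2.652, 1.685, 0.002]
ft_force: [-0.1, 0.8, -3.5]
grip_width: 0.468
time: 25.7
position: [0.4972, 0.3681, 0.0587]
tool_rot: [2.652, 1.685, -0.0]
ft_force: [0.3, -0.5, -3.3]
grip_width: 0.468
```

```bash
python3 -m inch '[[[0,0,0.2],[0,0,0]],[[0,0,0.2],[0,0,0]],[[0,0,0.2],[0,0,0]],[[0,0,0.2],[0,0,0]],[[0,0,0.2],[0,0,0]],[[0,0,0],[0,0,0]],[[0,0,0],[0,0,0]],[[0,0,0],[0,0,0]],[[0,0,0],[0,0,0]],[[0,0,0],[0,0,0]]]'
```

```text
time: 26.7
position: [0.4973, 0.3683, 0.0579]
tool_rot: [-2.652, -1.685, -0.0]
ft_force: [0.8, 0.6, -0.2]
grip_width: 0.468
```

```bash
python3 -m inch '[[[0,0,0],[0,0,0]],[[0,0,0],[0,0,0]],[[0,0,0],[0,0,0]],[[0,0,0],[0,0,0]],[[0,0,0],[0,0,0]],[[0,0,0],[0,0,0]],[[0,0,-5],[0,0,0]],[[0,0,-15],[0,0,0]],[[0,0,-25],[0,0,0]],[[0,0,-30],[0,0,0]]]' 0
python3 -c "
from h import *
plan([.41,.07,.19],101)"
```

```text
time: 27.7
position: [0.4968, 0.368, 0.1339]
tool_rot: [-2.651, -1.685, 0.001]
ft_force: [0.5, 0.5, -0.2]
grip_width: 0.999
t 27.7 pos [0.4968 0.368  0.1339] yaw 64.9 zaxis [-0.001 -0.    -1.   ] F [ 0.5  0.5 -0.2] w 0.999
turn about tool z -36.1
shift after turn (mm) [-276.  -142.1  -56.1]
```

```bash
python3 -m inch '[[[0,0,-10],[0,0,0]],[[0,0,-8],[0,0,7.7]],[[0,0,-8],[0,0,7.7]],[[0,0,-8],[0,0,7.7]],[[0,0,-8],[0,0,7.7]],[[0,0,-6],[0,0,7.7]],[[0,0,-4],[0,0,7.7]],[[0,0,0],[0,0,7.7]],[[0,0,0],[0,0,0]],[[0,0,0],[0,0,0]]]' 1 10
python3 - <<'E'
from h import *
import pickle
plan([.41,.085,.16],11.2)
s,d=pickle.load(open("w1.pkl","rb")); print(atz(d,[(267.5,236),(284,266)],[.061,.061],s).round(4))
t=optics.get_image("top"); print(atz(t,[(140+510/3.4,220+204/3.4),(140+557/3.4,220+200/3.4)],.061).round(4))
E
python3 snap.py w5
```

```text
time: 28.7
position: [0.497, 0.3682, 0.1848]
tool_rot: [3.127, 0.305, -0.0]
ft_force: [-0.5, -0.8, -0.1]
grip_width: 0.175
t 28.7 pos [0.497  0.3682 0.1848] yaw 11.2 zaxis [ 0. -0. -1.] F [-0.5 -0.8 -0.1] w 0.175
turn about tool z -0.0
shift after turn (mm) [-140.4  260.9   24.8]
[[0.418  0.0899 0.061 ]
 [0.4182 0.0549 0.061 ]]
[[0.4194 0.0918 0.061 ]
 [0.4228 0.0538 0.061 ]]
```

View pics/w5.png

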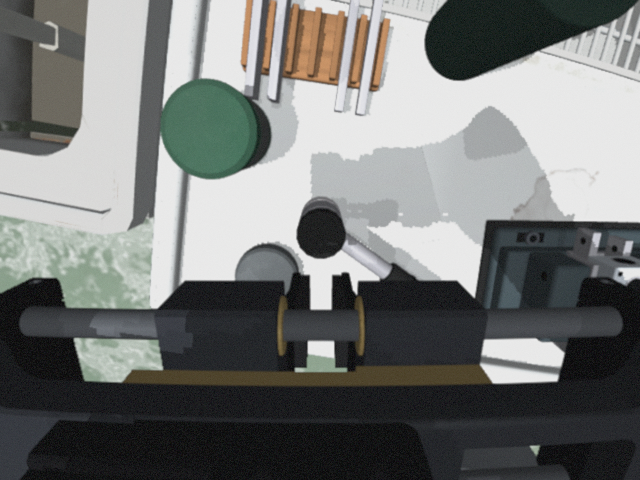

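The mallet stands upright at (320,230), clear of everything. Moving in front of the left parallel.

```bash
python3 -m inch '[[[-10,18,0],[0,0,0]],[[-20,36,0],[0,0,0]],[[-24,43,0],[0,0,0]],[[-24,43,5],[0,0,0]],[[-24,43,5],[0,0,0]],[[-22,39,5],[0,0,0]],[[-14,25,5],[0,0,0]],[[-7,12,5],[0,0,0]],[[0,0,0],[0,0,0]],[[0,0,0],[0,0,0]]]'
python3 -c "
from h import *
plan([.394,.085,.062],11.2); print(ctrl.get_state()['joint_positions'].round(2))"
```

```text
time: 29.8
position: [0.4044, 0.087, 0.16]
tool_rot: [-3.127, -0.302, -0.001]
ft_force: [0.7, 0.2, 0.1]
grip_width: 0.005
t 29.8 pos [0.4044 0.087  0.16  ] yaw 11.0 zaxis [ 0.001  0.    -1.   ] F [0.7 0.2 0.1] w 0.005
turn about tool z -0.2
shift after turn (mm) [-10.5  -0.1  98. ]
[ 0.42 -0.16 -0.63  2.05 -0.1   1.22 -1.55]
```

```bash
python3 -m inch '[[[-5,0,5],[0,0,0]],[[-5,0,12],[0,0,0]],[[-2,0,16],[0,0,0]],[[0,0,16],[0,0,0]],[[0,0,16],[0,0,0]],[[0,0,12],[0,0,0]],[[0,0,8],[0,0,0]],[[0,0,5],[0,0,0]],[[0,0,2],[0,0,0]],[[0,0,0],[0,0,0]]]'
python3 -c "
from h import *
plan([.394,.085,.062],11.2); print(ctrl.get_state()['joint_positions'].round(2))"
python3 - <<'E'
from h import *
d=optics.get_image("scene"); cv2.imwrite("pics/s3.png",cv2.resize(d["image"][205:305,260:400,::-1],None,fx=5.7,fy=5.7,interpolation=cv2.INTER_CUBIC))
E
```

```text
time: 30.8
position: [0.3925, 0.0841, 0.0678]
tool_rot: [-3.127, -0.3, -0.0]
ft_force: [0.6, 0.3, 0.1]
grip_width: 0.007
t 30.8 pos [0.3925 0.0841 0.0678] yaw 11.0 zaxis [ 0.  0. -1.] F [0.6 0.3 0.1] w 0.007
turn about tool z -0.2
shift after turn (mm) [ 1.7 -0.6  5.8]
[ 0.41 -0.07 -0.66  2.18 -0.05  1.01 -1.6 ]
```

View pics/s3.png

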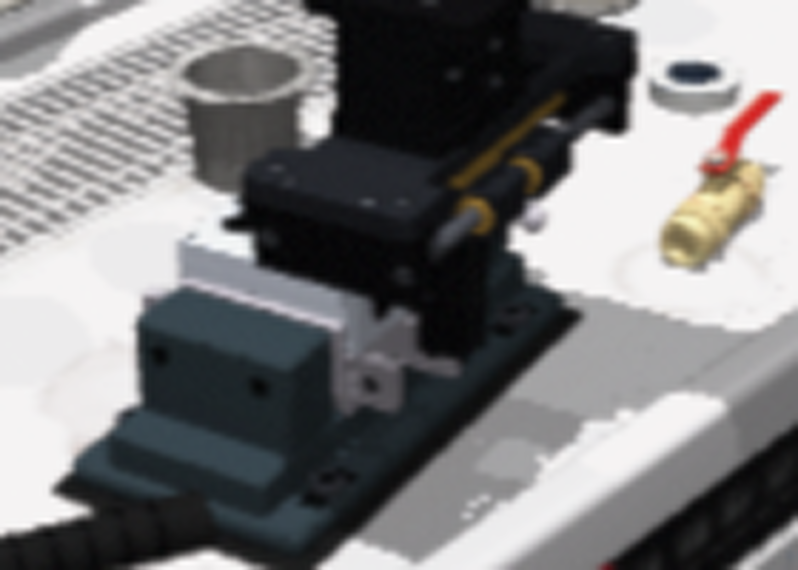

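The gripper is over the near end of the vise. The left parallel's dotted end face is at crop (375,385) and the fingertip is at about (450,355). I'll check those by projection.

```bash
python3 - <<'E'
from h import *
d=optics.get_image("scene")
f=lambda X:((proj(d,X)-[260,205]+.5)*5.7).round(0)
print(f([[.416,.0895,.050],[.420,.0535,.05],[.3925,.0841,.0508]]))
# left end position from the dot pixel at z=.05
u=np.array([375,385])/5.7+[260,205]-.5; print(atz(d,[u],.05), atz(d,[np.array([452,372])/5.7+[260,205]-.5],.05))
E
```

```text
[[400. 386.]
 [449. 349.]
 [451. 398.]]
[[0.42440727 0.09579152 0.05      ]] [[0.4066901  0.06706929 0.05      ]]
```

```bash
python3 - <<'E'
from h import *
d=optics.get_image("scene")
g=d["image"].mean(2).astype(int); b=cv2.imread("pics/s2.png").mean(2).astype(int)
print("cols",list(range(326,350)))
for v in range(256,280): print(v,*["%3d"%x for x in g[v,326:350]],"|",*["%3d"%x for x in b[v,326:350]])
print(proj(d,[[.3925,.0841,.0508],[.383,.081,.0508],[.402,.086,.0508]]))
E
```

```text
cols [326, 327, 328, 329, 330, 331, 332, 333, 334, 335, 336, 337, 338, 339, 340, 341, 342, 343, 344, 345, 346, 347, 348, 349]
256  10   6   6   5   8   7   6  10  15  15   7   7   5   7   6   9  11  10  11  17  25  25  24  24 |  27   9  24  67  97  81  42  26  23  26  24  25  28  37  43  42  41  39  34  30  28  27  27  28
257  17   7  12   8  10   9   7  10  14  13   6   7   6   7   6   8  11  11  11  18  25  25  25  28 |  18   9  32  73  98  82  45  26  25  25  25  25  29  34  39  39  38  32  28  26  26  26  29  42
258  14   8  24  37  33  23  14  11  10   8   5   7   7   8   8   9  10   8  11  19  25  29  29  29 |  12  11  44  80  98  81  45  27  25  26  25  25  27  34  38  38  32  26  25  25  25  28  36  39
259  15  22  63  91  85  63  40  19   9   8   8   8   5   6   7  11  10  11  11  19  26  32  27  17 |  14  24  63  94 100  82  51  36  30  27  26  25  27  35  35  32  27  25  24  24  27  30  25  18
260  32  52  83 103 101  94  80  43  12   7   5   8   7   8   7   7   8  10  12  21  29  32  35  34 |  33  51  83 102 102  96  96  78  60  51  39  35  32  35  31  28  25  25  25  26 
[... 3165 characters left out ...]
72 125 157 162 162
277  36  43  51  47  36  34  35  32  32  33  33  30  26  19  18  17  17  26  61 107 134 138 139 139 |  41  52  57  52  36  34  33  33  33  32  34  30  25  20  16  18  16  30  70 127 157 162 163 163
278  30  32  35  34  37  39  39  35  34  33  28  25  18  15  15  18  27  62 106 132 139 139 140 139 |  30  33  35  35  37  38  39  38  34  30  29  26  20  17  15  18  31  71 126 156 163 162 163 163
279  33  33  34  36  38  38  37  37  32  28  24  19  16  17  18  36  67 107 133 137 139 139 139 139 |  32  32  34  37  39  43  41  39  33  28  24  20  17  16  18  36  76 125 156 162 163 162 163 162
[[338.70146076 274.38552884]
 [342.64885416 275.24427453]
 [335.11383713 273.32776261]]
```

```bash
python3 - <<'E'
from h import *
import pickle
s,d=pickle.load(open("w1.pkl","rb")); s=dict(s); s["tool_rot"]=np.zeros(3); s["position"]=np.zeros(3)
for z in (.017,0,-.02):
    print(z,proj(d,[[x,y,z] for x in (.0095,-.0095) for y in (-.0435,.0435,.0585)],s).round(0).tolist())
d=optics.get_image("scene"); cv2.imwrite("pics/s4.png",cv2.resize(d["image"][225:285,305:365,::-1],None,fx=10,fy=10,interpolation=cv2.INTER_CUBIC))
E
```

```text
0.017 [[246.0, 256.0], [395.0, 256.0], [420.0, 256.0], [248.0, 286.0], [393.0, 286.0], [418.0, 286.0]]
0 [[239.0, 266.0], [402.0, 266.0], [429.0, 266.0], [241.0, 299.0], [399.0, 299.0], [426.0, 299.0]]
-0.02 [[229.0, 281.0], [411.0, 281.0], [442.0, 281.0], [232.0, 316.0], [408.0, 316.0], [438.0, 316.0]]
```

View pics/s4.png

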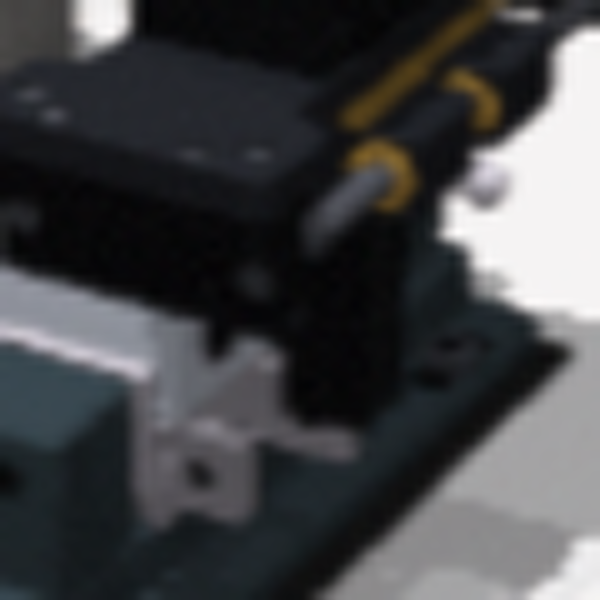

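The fingertip seems to end higher in the picture than the nominal 17 mm. I'll lower to TCP z 0.053, where both readings land on the end face and the body still clears the block, then approach slowly.

```bash
python3 -m inch '[[[0,-1,5],[0,0,0]],[[0,-1,5],[0,0,0]],[[0,0,3],[0,0,0]],[[0,0,1.8],[0,0,0]],[[2,0,0],[0,0,0]],[[2,0,0],[0,0,0]],[[2,0,0],[0,0,0]],[[1,0,0],[0,0,0]],[[0.5,0,0],[0,0,0]],[[0,0,0],[0,0,0]]]'
python3 -m inch '[[[0.5,0,0],[0,0,0]],[[0.5,0,0],[0,0,0]],[[0.5,0,0],[0,0,0]],[[0.5,0,0],[0,0,0]],[[0.5,0,0],[0,0,0]],[[0,0,0],[0,0,0]],[[0,0,0],[0,0,0]],[[0,0,0],[0,0,0]],[[0,0,0],[0,0,0]],[[0,0,0],[0,0,0]]]'
```

```text
time: 32.0
position: [0.3994, 0.0874, 0.053]
tool_rot: [3.127, 0.3, 0.0]
ft_force: [0.2, 0.0, -0.2]
grip_width: 0.002
time: 33.0
position: [0.4017, 0.0878, 0.0529]
tool_rot: [3.127, 0.3, -0.0]
ft_force: [0.5, -0.3, 0.1]
grip_width: 0.004
```

```bash
python3 -m inch '[[[0.5,0,0],[0,0,0]],[[0.5,0,0],[0,0,0]],[[0.5,0,0],[0,0,0]],[[0.3,0,0],[0,0,0]],[[0,0,0],[0,0,0]],[[0,0,0],[0,0,0]],[[0,0,0],[0,0,0]],[[0,0,0],[0,0,0]],[[0,0,0],[0,0,0]],[[0,0,0],[0,0,0]]]'
```

```text
time: 34.0
position: [0.4035, 0.0882, 0.0529]
tool_rot: [3.127, 0.3, -0.0]
ft_force: [-0.4, 0.5, -0.8]
grip_width: 0.005
```

```bash
python3 -m inch '[[[0.4,0,0],[0,0,0]],[[0.4,0,0],[0,0,0]],[[0.4,0,0],[0,0,0]],[[0.3,0,0],[0,0,0]],[[0,0,0],[0,0,0]],[[0,0,0],[0,0,0]],[[0,0,0],[0,0,0]],[[0,0,0],[0,0,0]],[[0,0,0],[0,0,0]],[[0,0,0],[0,0,0]]]'
```

```text
time: 35.0
position: [0.405, 0.0885, 0.0529]
tool_rot: [3.127, 0.3, -0.0]
ft_force: [0.3, 0.6, 0.4]
grip_width: 0.006
```

```bash
python3 -m inch '[[[0.4,0,0],[0,0,0]],[[0.4,0,0],[0,0,0]],[[0.4,0,0],[0,0,0]],[[0.3,0,0],[0,0,0]],[[0,0,0],[0,0,0]],[[0,0,0],[0,0,0]],[[0,0,0],[0,0,0]],[[0,0,0],[0,0,0]],[[0,0,0],[0,0,0]],[[0,0,0],[0,0,0]]]'
```

```text
time: 36.0
position: [0.4065, 0.0888, 0.0529]
tool_rot: [3.127, 0.3, -0.0]
ft_force: [0.5, -0.8, -0.3]
grip_width: 0.006
```

```bash
python3 -m inch '[[[0.4,0,0],[0,0,0]],[[0.4,0,0],[0,0,0]],[[0.4,0,0],[0,0,0]],[[0.3,0,0],[0,0,0]],[[0,0,0],[0,0,0]],[[0,0,0],[0,0,0]],[[0,0,0],[0,0,0]],[[0,0,0],[0,0,0]],[[0,0,0],[0,0,0]],[[0,0,0],[0,0,0]]]'
```

```text
time: 37.0
position: [0.4081, 0.0891, 0.053]
tool_rot: [3.127, 0.3, 0.001]
ft_force: [-0.2, 0.1, 2.5]
grip_width: 0.008
```

```bash
python3 - <<'E'
from h import *
for i in range(3):
    d=optics.get_image("scene"); s=ctrl.get_state(); print(s["ft_force"].round(2),s["torque"].round(2),s["position"].round(4))
cv2.imwrite("pics/s5.png",cv2.resize(d["image"][225:285,305:365,::-1],None,fx=10,fy=10,interpolation=cv2.INTER_CUBIC))
E
```

```text
[-0.55  0.73  0.96] [-0.    0.1   0.01] [0.4082 0.0891 0.0531]
[0.06 0.68 1.63] [0.02 0.15 0.03] [0.4082 0.0891 0.053 ]
[-1.14 -0.39  1.79] [-0.03  0.06  0.06] [0.4081 0.0891 0.053 ]
```

View pics/s5.png

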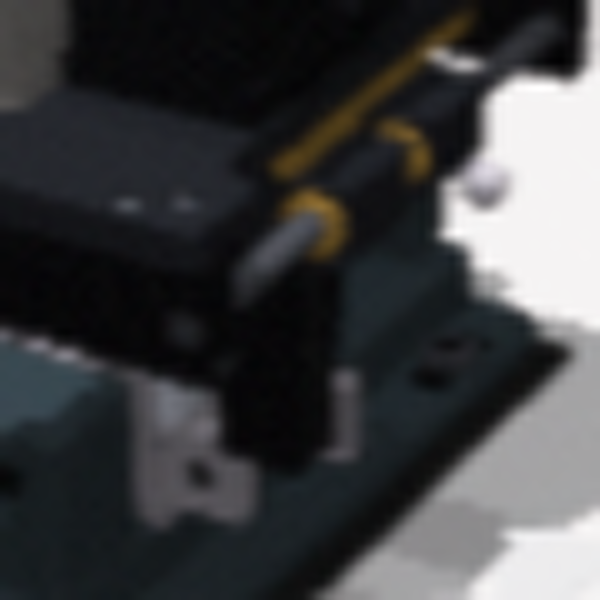

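```bash
python3 - <<'E'
from h import *
d=optics.get_image("scene"); s=ctrl.get_state(); print(s["ft_force"].round(2),s["joint_positions"].round(2))
R=Ro.from_rotvec(s["tool_rot"]).as_matrix(); p=s["position"]
for z in (.017,.008,0,-.008):
    print(z,proj(d,[p+R@[x,y,z] for x,y in ((-.0095,-.014),(.0095,-.014),(-.0095,.014),(0,0))],s).round(1).tolist())
g=d["image"].mean(2).astype(int)
for v in range(262,280): print(v,*["%3d"%x for x in g[v,322:346]])
print("body bottom edges",proj(d,[p+R@[x,y,-.053] for x,y in ((.0375,-.095),(-.0375,-.095),(.0375,.095),(-.0375,.095))]).round(1).tolist())
E
```

```text
[-0.82  0.6   1.45] [ 0.4   0.   -0.67  2.16  0.    0.98 -1.65]
0.017 [[332.9, 282.1], [325.9, 280.0], [338.7, 276.6], [332.4, 278.3]]
0.008 [[332.8, 278.9], [325.9, 276.7], [338.7, 273.4], [332.3, 275.0]]
0 [[332.8, 276.0], [325.8, 273.8], [338.7, 270.5], [332.3, 272.2]]
-0.008 [[332.8, 273.0], [325.7, 270.9], [338.7, 267.6], [332.3, 269.3]]
262  23  14  11  11  13  15  12   8   6   8   6   9   7   9  12  16  54  81  66  33  25  28  32  32
263  72  45  34  25  18  11   8   8   4   8   6   5   7   8  10  19  61  90  72  37  28  33  38  34
264 109  97  87  70  47  15   8  10   5   9   7   8   8   8  10  15  46  71  62  40  33  37  39  38
265 112 102  94  83  61  19   8   6   7   8   7   5  10   7   9  15  43  68  63  43  38  39  38  38
266 112  99  88  89  67  25   8   5   5   6   7   6   7  10  11  14  43  66  63  45  38  37  38  39
267 101  95  99 107  88  33   7   6   9   7   6   7   6   8  11  14  44  68  63  43  34  34  35  37
268  86  89  98 101  77  28   9   6   8   6   9   7   8   9  11  15  44  68  62  42  33  34  34  34
269  83  84  86  83  65  30  11   8  10   9   8   7   3
[... 427 characters left out ...]
0  26  22  17  14
274  84  84  83  81  83  84  84  79  58  34  34  35  35  34  33  35  35  32  30  26  21  16  14  16
275  77  81  83  80  83  85  84  78  57  33  33  34  34  33  33  34  33  30  26  21  15  14  15  26
276  59  43  42  53  72  82  80  70  47  34  33  33  35  34  36  32  29  26  20  16  14  16  27  60
277  37  28  27  30  35  43  51  47  35  33  34  33  32  33  33  28  25  19  16  15  17  26  60 107
278  26  25  26  27  30  34  36  34  33  36  34  33  33  31  28  25  20  16  15  15  27  61 107 134
279  24  25  27  31  33  32  33  33  33  34  34  34  32  29  24  20  16  14  17  33  69 112 137 139
body bottom edges [[295.4, 266.9], [324.8, 276.0], [338.2, 232.9], [365.1, 239.6]]
```

The fingertip is riding on the parallel's top edge (lift force only, tip seen at z ≈ 0.06). I'll back off, go 9 mm lower and retry.

```bash
python3 -m inch '[[[-2,0,0],[0,0,0]],[[-4,0,0],[0,0,0]],[[-2,0,2],[0,0,0]],[[0,0,3],[0,0,0]],[[0,0,3],[0,0,0]],[[0,0,1],[0,0,0]],[[2,0,0],[0,0,0]],[[2,0,0],[0,0,0]],[[1,0,0],[0,0,0]],[[0,0,0],[0,0,0]]]'
python3 -m inch '[[[0.5,0,0],[0,0,0]],[[0.5,0,0],[0,0,0]],[[0.5,0,0],[0,0,0]],[[0.3,0,0],[0,0,0]],[[0.2,0,0],[0,0,0]],[[0,0,0],[0,0,0]],[[0,0,0],[0,0,0]],[[0,0,0],[0,0,0]],[[0,0,0],[0,0,0]],[[0,0,0],[0,0,0]]]'
```

```text
time: 38.2
position: [0.4053, 0.0886, 0.044]
tool_rot: [-3.127, -0.3, -0.0]
ft_force: [-0.3, -0.1, -0.2]
grip_width: 0.007
time: 39.2
position: [0.4069, 0.0889, 0.0439]
tool_rot: [3.127, 0.3, -0.0]
ft_force: [-0.0, -1.0, 0.9]
grip_width: 0.009
```

```bash
python3 -m inch '[[[0.3,0,0],[0,0,0]],[[0.3,0,0],[0,0,0]],[[0.3,0,0],[0,0,0]],[[0,0,0],[0,0,0]],[[0,0,0],[0,0,0]],[[0,0,0],[0,0,0]],[[0,0,0],[0,0,0]],[[0,0,0],[0,0,0]],[[0,0,0],[0,0,0]],[[0,0,0],[0,0,0]]]'; python3 -c "
from h import *
s=ctrl.get_state();print(s['torque']);plan([.4175,.0565,.044],11.2)"
```

```text
time: 40.2
position: [0.4072, 0.0889, 0.0437]
tool_rot: [3.127, 0.3, -0.002]
ft_force: [-5.4, -1.2, 3.7]
grip_width: 0.008
[-0.15935057  1.10245486 -0.03579416]
t 40.2 pos [0.4072 0.0889 0.0437] yaw 11.0 zaxis [-0.001 -0.    -1.   ] F [-5.4 -1.2  3.7] w 0.008
turn about tool z -0.2
shift after turn (mm) [ 3.8 33.8 -0.3]
```

The left end stopped the tip at 5.5 N, and the moment puts the contact at about z 0.05, on the end face. It did not slide. Now the right one.

```bash
python3 -m inch '[[[-2,0,0],[0,0,0]],[[-4,0,0],[0,0,0]],[[-4,2,0],[0,0,0]],[[0,8,0],[0,0,0]],[[0,10,0],[0,0,0]],[[0,10,0],[0,0,0]],[[0,6,0],[0,0,0]],[[2,0,0],[0,0,0]],[[1.5,0,0],[0,0,0]],[[0,0,0],[0,0,0]]]'
python3 -m inch '[[[0.5,0,0],[0,0,0]],[[0.5,0,0],[0,0,0]],[[0.4,0,0],[0,0,0]],[[0.3,0,0],[0,0,0]],[[0.3,0,0],[0,0,0]],[[0,0,0],[0,0,0]],[[0,0,0],[0,0,0]],[[0,0,0],[0,0,0]],[[0,0,0],[0,0,0]],[[0,0,0],[0,0,0]]]'
```

```text
time: 41.2
position: [0.4066, 0.0515, 0.0435]
tool_rot: [3.126, 0.3, -0.007]
ft_force: [-4.3, -3.4, 3.8]
grip_width: 0.004
time: 42.2
position: [0.4067, 0.0518, 0.0432]
tool_rot: [3.126, 0.3, -0.013]
ft_force: [-8.9, -3.0, 7.4]
grip_width: 0.003
```

```bash
python3 - <<'E'
from h import *
s=ctrl.get_state(); print(s["torque"].round(2)); plan([.4,.0565,.044],11.2)
R=Ro.from_rotvec(s["tool_rot"]).as_matrix(); f=R.T@s["ft_force"]; print("tool F",f,"tool M",R.T@s["torque"])
d=optics.get_image("scene"); cv2.imwrite("pics/s6.png",cv2.resize(d["image"][225:285,305:365,::-1],None,fx=10,fy=10,interpolation=cv2.INTER_CUBIC))
E
```

```text
[-0.77  2.1   0.02]
t 42.2 pos [0.4067 0.0518 0.0432] yaw 11.0 zaxis [-0.008 -0.002 -1.   ] F [-8.9 -3.   7.4] w 0.003
turn about tool z -0.2
shift after turn (mm) [-5.7 -5.9 -0.8]
tool F [-9.41828281  1.27784827 -7.32148783] tool M [-0.35716537 -2.21295764 -0.01794527]
```

View pics/s6.png

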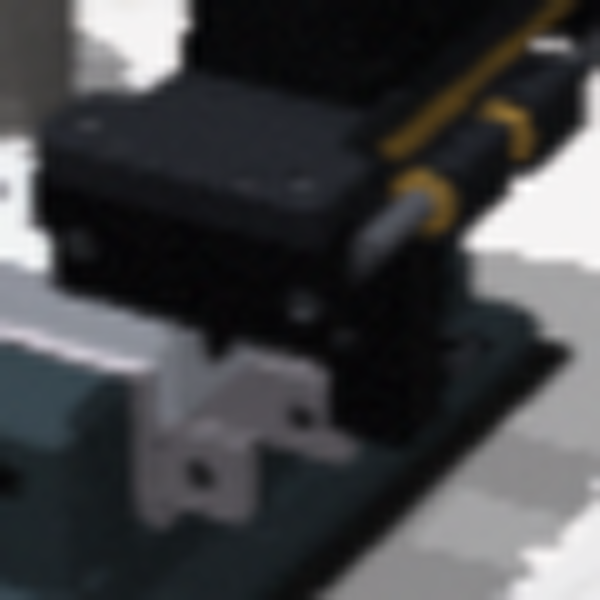

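The tip stands square on the right parallel's near end. It took 9 N along the bar and moved no more than 0.1 mm. Backing off, then a last check.

```bash
python3 -m inch '[[[-2,0,0],[0,0,0]],[[-4,0,0],[0,0,0]],[[-5,0,0],[0,0,0]],[[-4,0,-5],[0,0,0]],[[0,0,-15],[0,0,0]],[[0,0,-25],[0,0,0]],[[0,0,-30],[0,0,0]],[[0,0,-30],[0,0,0]],[[0,0,-20],[0,0,0]],[[0,0,-5],[0,0,0]]]'
python3 -m inch '[[[0,0,0],[0,0,0]],[[0,30,0],[0,0,0]],[[0,40,0],[0,0,0]],[[0,40,0],[0,0,0]],[[0,40,0],[0,0,0]],[[0,40,0],[0,0,0]],[[0,30,0],[0,0,0]],[[0,10,0],[0,0,0]],[[0,0,0],[0,0,0]],[[0,0,0],[0,0,0]]]'
python3 - <<'E'
from h import *
plan([.4,.1,.1])
t=optics.get_image("top")["image"][:,:,::-1]; d=optics.get_image("scene")["image"][:,:,::-1]; cv2.imwrite("pics/s7.png",d)
t0=cv2.imread("pics/top0.png"); s0=cv2.imread("pics/scene0.png")
f=lambda a,r,c:cv2.resize(a[r[0]:r[1],c[0]:c[1]],(400,300),interpolation=cv2.INTER_CUBIC)
A=((220,310),(140,260+10)); B=((225,285),(280,360))
cv2.imwrite("pics/fin.png",np.vstack([np.hstack([f(t0,*A),f(t,*A)]),np.hstack([f(s0,*B),f(d,*B)])]))
for g in (s0,d):
    big=cv2.resize(cv2.cvtColor(g,cv2.COLOR_BGR2GRAY)[225:265,285:345],None,fx=8,fy=8,interpolation=cv2.INTER_CUBIC)
    N,_,st,ce=cv2.connectedComponentsWithStats((big<70).astype(np.uint8)); print([((ce[i]+.5)/8-.5+[285,225]).round(2).tolist() for i in range(1,N) if 400<st[i,4]<1300])
E
```

```text
time: 43.25
position: [0.3973, 0.0504, 0.1767]
tool_rot: [3.126, 0.3, 0.009]
ft_force: [1.2, 0.4, -0.5]
grip_width: 0.003
time: 44.25
position: [0.4389, -0.174, 0.173]
tool_rot: [-3.125, -0.302, 0.002]
ft_force: [-0.5, 0.7, -0.6]
grip_width: 0.002
t 44.25 pos [ 0.4389 -0.174   0.173 ] yaw 11.0 zaxis [-0.002  0.001 -1.   ] F [-0.5  0.7 -0.6] w 0.002
turn about tool z -0.0
shift after turn (mm) [  14.4 -276.4   73. ]
[[301.71, 241.63], [311.03, 244.39], [320.59, 247.26]]
[[301.46, 243.87], [310.82, 246.34], [320.29, 249.06]]
```

View pics/fin.png

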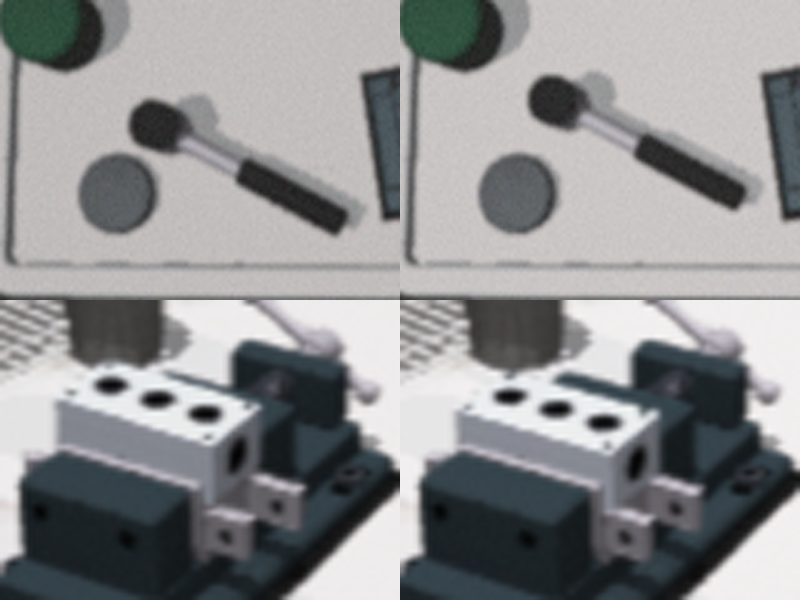

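The final pictures show the mallet standing clear, the block down and level (port slope 5.19 px, against about 5.1–5.2 px for level), and both parallels in the same places as before. Handing in.

```bash
python3 -c "
from bench import close_job
print(close_job())"
```

```text
the job is handed in; nothing more can be done
None
```

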